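# Close the vacuum chamber and crack its bleed cap

## Task

Get the vacuum chamber ready for a slow pump-down of the sherd in it: lower its clear lid by the handle, gently, until it lies on its seal, then screw the knurled bleed cap in the lid fully home clockwise and open it again by a quarter turn. Finish while still holding the cap at that setting, gripped between the fingers, and leave the things standing around as they are.

Things in the scene. Friction and masses are not known exactly. Their poses are not given: they have to be found in the camera images.
- chamber: Vacuum chamber, fixed: a round steel pot, 160 mm across, 78 mm high with its seal (rim 173 mm). Origin: centre of its underside, on the desk; z up, +x to the hinge (back), -x to the handle side (front), y to its left. A gauge stands out on its right (to y = -145 mm, 70 mm high) and a brass valve with hose tail on its left (to y = 130 mm, 60 mm high), both lower than the lid.
- lid_axis (a point): Middle of the lid's hinge axis, 93 mm behind the chamber's centre (its +x), 78 mm above the desk. The axis runs along the chamber's y.
- lid_hinge (a joint): Angle of the lid (rad): 0 = shut on the seal, grows as it opens, 1.571 = upright, 1.8 = stop. It starts about upright, at 1.3 to 1.66. Friction holds it only there: let go below 1.1 it falls at 1.4 to 2.2 rad/s, a slam. Gently: slower than 1 rad/s between 0.12 and 0.02 rad above the seal (0.02 rad is 4 mm at the handle).
- lid_handle (a point): Middle of the lid's round steel handle bar: 12 mm thick, 86 mm long, parallel to the hinge, 221 mm from its axis, 37 mm clear of the lid's edge. Lid shut: level, 128 mm in front of the chamber's centre, 85 mm above the desk; lid open: on top. The bar can turn between fingers closing at right angles to it, so fingers pointing straight down can lead it down its arc.
- chamber_lid: The lid: a clear acrylic disc, 170 mm across, 14 mm thick, about 0.45 kg (0.09 kg cap besides). Origin on the hinge axis, level with the disc's underside; with the lid shut its axes are parallel to the chamber's, its top face is 92 mm above the desk. The handle bar's axis is at x = -221 mm, z = 7 mm, the cap's at x = -93 mm.
- bleed_cap: Knurled round steel cap, 40 mm across, 30 mm high, on the threaded neck at the lid's centre, axis square to the lid. Origin on its axis at its underside: 108 mm above the desk with the lid shut and the cap home, its top at 138 mm. Below it is a flange, 48 mm across, its top 100 mm above the desk. A dark line on the cap's top runs from the middle along its -x.
- cap_grip (a point): Point on the cap's axis at the height to grip it, 18 mm above its underside (126 mm above the desk with lid shut and cap home); fingertips may reach 20 mm lower before they meet the flange of the lid.
- cap_turn (a joint): Turn of the cap (rad): 0 = home on a solid stop, grows anticlockwise seen from above (unscrewing), 1.571 = a quarter turn open; starts 2.0 to 3.2 open. Turning takes 0.06 to 0.1 N m; it rises 4 mm a turn, stays where left, may be regripped. Home, the line on top points to the front (handle); a quarter open, to the right (gauge, chamber's -y). Two flange marks show these places.
- sherd: Pottery sherd, 47x61x16 mm, lying loose on the white plate inside the chamber. Stays where it is.
- putty: Rounded block of firm green modelling putty, 36x59x23 mm, on the desk to the left of the chamber. Bystander; origin under its centre.
- brush: Cleaning brush, 201 mm long, lying on the desk to the right of the chamber. Bystander; origin under its centre.
- lens_cap: Flat black lens cap, 54 mm across, 10 mm high, on the desk in front on the right. Bystander; origin under its centre.

How it is judged:
By the outcome, as a careful person would: the job done as asked, in the order asked, and still so for the second after the job is handed in, while the arm keeps its last pose, push and grip.
It also fails if it takes over 72 s, if anything falls off the work surface, if the arm or the gripper's body presses on something with over 40 N, if the wrist force passes 120 N, or if a joint passes its speed limit or range.

## Robot

A 6-joint arm with a two-finger parallel gripper is mounted at the origin on a cart in front of the work surface, level with it; the furniture and walls round the work are solid. World frame = base frame: x ahead of the robot, y to its left, z up, the work surface at z = 0. Lengths are in m, angles in rad, forces in N, time in s.
With the tool pointing down it reaches from about 0.375 to 0.9 m from the base axis. Payload 3.1 kg.
Tool frame: the origin (TCP) lies at the centre of the arm's flange, where the gripper is bolted on; the fingertips stand 173 mm ahead of it and the grasp point (between the pads) lies 155 mm ahead of it; z points along the fingers, x is the direction in which the jaws open and shut, and the axes are right-handed (so a half turn about z gives the same grasp; the last joint's range is limited). The gripper opens to 85 mm and grips with 20 to 120 N. Pads are 22 mm wide; open, the fingers measure 114 mm over their backs; the gripper's body (76 mm by 85 mm) begins 54 mm behind the grasp point. The pads swing forward as they close: fully open they stand 13 mm farther back than shut.
Start: joints at [-1.393, 0.527, 1.433, -0, 1.181, -0.178], TCP at [0.218, -0.586, 0.405] pointing down, gripper open.
Joint ranges: [-3.08, 3.08], [-0.75, 2.2], [0.22, 2.44], [-1.43, 4.57], [0, 2.65], [-2.85, 2.85]. Speed limits (rad/s): [2.79, 2.79, 3.14, 3.14, 3.14, 3.14].

## Interface

Orientations are given as a unit quaternion [x, y, z, w].
In Python, from station import manip gives the robot as it stands.
- The arm moves only by the shell command python3 -m jog 'ROWS' [OPENING] [FORCE]. ROWS is JSON, a list that holds one entry, the list of rows, each a list of 4 numbers: the shift along the world's x, y, z in mm, then the turn about the world's z in degrees. A call has exactly 8 rows; each row shifts and turns the commanded pose from where the row before left it; what a row does not reach is not made up. A row lasts 1/8 s, in which the tool goes at most 62.5 mm and 10.7 degrees, less where a joint would pass 70% of its speed; a pose out of reach is approached as far as the arm can. A call is refused whole if a number of a shift passes 62.5 or a number of a turn 10.7, either way. A call with a gripper value outside its range is refused whole. OPENING is the opening in per cent of the stroke, from 0 (shut) to 100 (fully open), set as the call begins (- or left out, the last holds). The fingers move at their own pace and stop on an object; FORCE is the grip in N (left out, the last holds). Time passes only in rows, so rows that do not move let the fingers close, or fill a call up. It gives the time, the measured TCP pose, the force and the opening at its end, in the units of the state.
- manip.sense(): the state, without advancing time (a new reading comes with each control period).
- manip.snapshot(name): name is "scene" or "top" or "wrist"; returns the picture (384x512x3 uint8, red, green, blue); there is no depth.
- manip.camera_info(name): a dict with "fx", "fy", "cx", "cy" (pixels), "R" (3x3) and "t" (3): a world point X has camera coordinates R X + t. Camera axes: x right, y down, z forward; pixel columns grow to the right and rows downward; lengths in m; the calibration is good to about 2 mm. A picture is of the moment at which its call begins: read the wrist's pose just before it. camera_info takes no time and is no camera call; for the wrist camera it gives the pose at the moment of the call.
- manip.sign_off(): hands the job in, once; it reports no verdict.
The state is a dict: "t": time; "q": joint angles; "qd": joint speeds; "tau": joint torques, N m; "tcp_pos": TCP position; "tool_rot": TCP orientation; "force": force on the tool from outside, world axes, zero at the start; "ft_torque": the same for the moment, N m; "finger_gap": opening from 0.0 (shut) to 1.0 (fully open).
Only numpy, scipy, OpenCV 4.12 (cv2) and the standard library are available. Lean on these libraries where they do the work, as an engineer would, in place of code of your own. Each camera call takes 0.05 s, during which the arm holds its last target. There are 200 camera calls.

## Working session

There is one attempt and no reset: what is moved stays moved. The work goes in short steps, Python scripts to look and compute and a shell command to move; the robot and the scene stay as the last step left them, time stands still between calls to the robot, and variables do not carry over. Pictures are saved under pics/ and viewed, about 8 in all and at most 12, crops included, and the job is handed in when it is done.

```bash
mkdir -p pics; python3 - <<'E'
from station import manip
import cv2,numpy as np
s=manip.sense();print(s['t'],s['tcp_pos'],s['tool_rot'],s['finger_gap'])
for n in("scene","top"):
    im=manip.snapshot(n);c=manip.camera_info(n);print(n,c)
    cv2.imwrite(f"pics/{n}0.png",cv2.resize(im[:,:,::-1],None,fx=1.5,fy=1.5,interpolation=cv2.INTER_CUBIC))
E
```

```text
0.0 [ 0.21827986 -0.58528095  0.40371382] [ 8.21376609e-01 -5.70385211e-01 -7.59916099e-04 -7.74778493e-04] 1.000523429986327
scene {'fx': 478.1839484385823, 'fy': 478.1839484385823, 'cx': 260.6686440569041, 'cy': 195.06008272098939, 'R': array([[-0.66046455, -0.75080611, -0.00876133],
       [-0.52911941,  0.47366813, -0.70403918],
       [ 0.53274688, -0.46035713, -0.71010709]]), 't': array([0.34254314, 0.3579991 , 1.00798877])}
top {'fx': 356.27323442684974, 'fy': 356.27323442684974, 'cx': 255.7447679981592, 'cy': 185.97284371856279, 'R': array([[-0.00195417, -0.99994915, -0.00989368],
       [-0.99505517,  0.0029269 , -0.09928058],
       [ 0.09930449,  0.00965074, -0.99501029]]), 't': array([-0.02419516,  0.53016769,  1.05346495])}
```

View pics/top0.png

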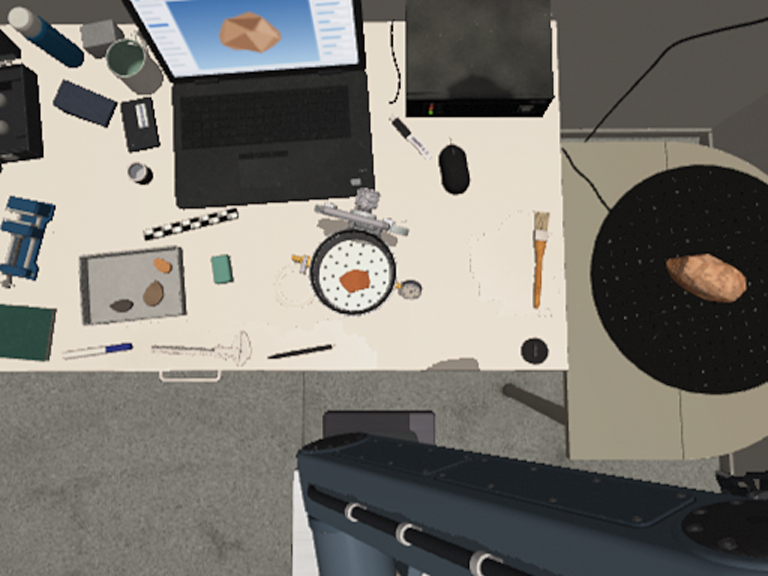

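View pics/scene0.png

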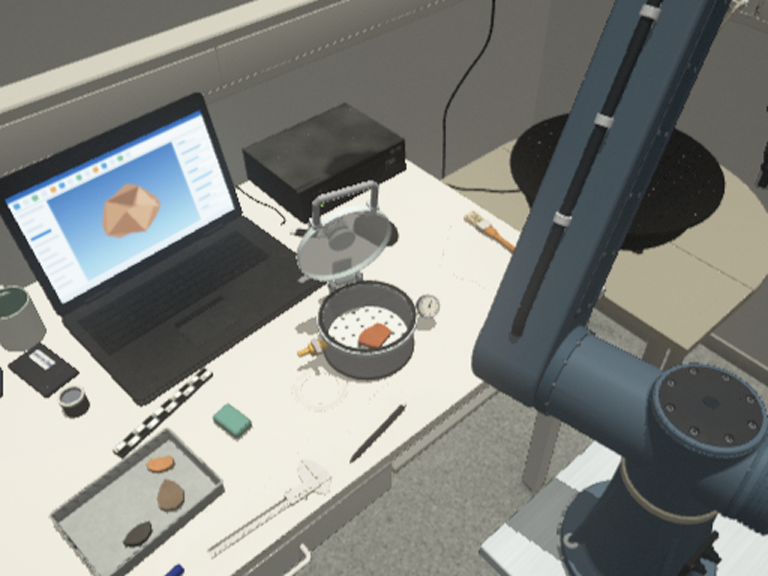

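The top view shows the pot at about (353,272) in the 1.5x picture, with the lid nearly upright and yaw about -14°. The scene view shows the handle at about (345,190). Next I'll enlarge both.

```bash
python3 - <<'E'
import cv2,numpy as np
a=cv2.imread("pics/top0.png")[170:340,270:450]
b=cv2.imread("pics/scene0.png")[165:395,280:450]
a=cv2.resize(a,(400*180//170*1,400)) if 0 else cv2.resize(a,None,fx=2.2,fy=2.2,interpolation=cv2.INTER_CUBIC)
b=cv2.resize(b,None,fx=2.2,fy=2.2,interpolation=cv2.INTER_CUBIC)
h=max(a.shape[0],b.shape[0]);o=np.zeros((h,a.shape[1]+b.shape[1],3),np.uint8)
o[:a.shape[0],:a.shape[1]]=a;o[:b.shape[0],a.shape[1]:]=b
print(a.shape,b.shape)
cv2.imwrite("pics/crop1.png",o)
E
```

```text
(374, 396, 3) (506, 374, 3)
```

View pics/crop1.png

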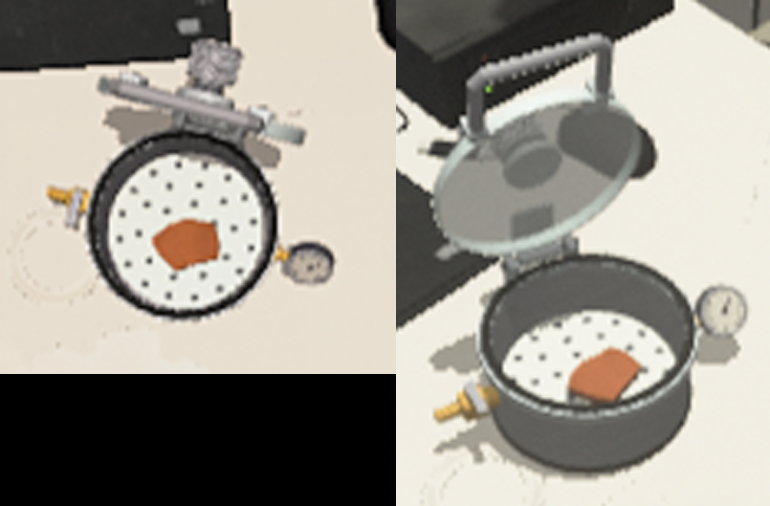

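The crop shows the rim circle in the top view centred at crop (182,225). The handle bar runs (136,93)-(262,130) in the top crop and (475,72)-(605,42) in the scene crop. I'll fit the chamber pose and lid angle to these.

```bash
cat > geo.py <<'E'
import numpy as np
def proj(c,P):
    p=np.atleast_2d(P)@np.array(c['R']).T+c['t']
    return np.c_[c['fx']*p[:,0]/p[:,2]+c['cx'],c['fy']*p[:,1]/p[:,2]+c['cy']]
def Ry(yaw): c,s=np.cos(yaw),np.sin(yaw); return np.array([[c,-s,0],[s,c,0],[0,0,1]])
def world(ch,P): return np.atleast_2d(P)@Ry(ch[2]).T+[ch[0],ch[1],0]
def lid(th,P): # lid coords -> chamber coords
    P=np.atleast_2d(P); c,s=np.cos(th),np.sin(th)
    # opening: -x goes up
    return np.c_[.093+c*P[:,0]+s*P[:,2],P[:,1],.078-s*P[:,0]+c*P[:,2]]
E
python3 - <<'E'
from station import manip
from geo import *
from scipy.optimize import least_squares
T=manip.camera_info("top");S=manip.camera_info("scene")
tp=lambda u,v:((270+u/2.2+.5)/1.5-.5,(170+v/2.2+.5)/1.5-.5)
sc=lambda u,v:((280+(u-396)/2.2+.5)/1.5-.5,(165+v/2.2+.5)/1.5-.5)
a=np.linspace(0,2*np.pi,200);circ=np.c_[.0865*np.cos(a),.0865*np.sin(a),0*a+.078]
circ[:,:2]*=80/86.5
H=[[-.221,.043,.007],[-.221,-.043,.007]]
def ext(p):return np.array([p[:,0].min(),p[:,0].max(),p[:,1].min(),p[:,1].max()])
et=np.r_[tp(88,132),tp(277,318)][[0,2,1,3]];es=np.r_[sc(480,253),sc(695,413)][[0,2,1,3]]
def f(p):
    c=world(p[:3],circ*[p[4],p[4],1]);h=world(p[:3],lid(p[3],H))
    return np.r_[ext(proj(T,c))-et,ext(proj(S,c))-es,(proj(T,h)-[tp(136,93),tp(262,130)]).ravel(),(proj(S,h)-[sc(475,72),sc(605,42)]).ravel()]
r=least_squares(f,[.5,0,-.25,1.5,1.]);print(r.x,np.round(r.fun,1))
p=r.x;print("handle",world(p[:3],lid(p[3],[-.221,0,.007])),"axis",world(p[:3],[.093,0,.078]))
E
```

```text
[ 0.53841174  0.03492808 -0.34629772  1.39517481  1.03910976] [-0.6 -0.3 -0.1  0.7  0.5  0.4 -0.5 -1.4 -1.3 -1.8 -4.3 -0.6  4.8 -1.2
  0.4 -0.6]
handle [[0.59605313 0.01412884 0.29682365]] axis [[0.62589087 0.00336224 0.078     ]]
```

```bash
python3 -m jog '[[[10,25,20,3.4],[22,37.5,18,3.4],[23.6,37.5,10,3.4],[23.6,37.5,10,3.4],[23.6,37.5,10,3.4],[23.6,37.5,10,3.4],[23.6,37.5,10,3.4],[23.6,37.5,10,3.4]]]'; python3 -m jog '[[[23.6,37.5,10,3.4],[23.6,37.5,10,3.4],[23.6,37.5,10,3.4],[23.6,37.5,10,3.4],[23.6,37.5,8,3.4],[23.6,37.5,0,3.4],[30,50,0,3.4],[32,50,0,3]]]'
python3 - <<'E'
from station import manip
import cv2,json
c=manip.camera_info("wrist");im=manip.snapshot("wrist");print(c,manip.sense()['tcp_pos'])
im2=manip.snapshot("top")
cv2.imwrite("pics/w1.png",cv2.resize(im[:,:,::-1],None,fx=1.5,fy=1.5,interpolation=cv2.INTER_CUBIC))
json.dump({k:(v.tolist() if hasattr(v,'tolist') else v) for k,v in c.items()},open("w1.json","w"))
E
```

```text
t: 1.1
tcp_pos: [0.3924, -0.2967, 0.5027]
tool_rot: [0.933, -0.36, -0.0, -0.0]
force: [0.9, -0.6, 0.3]
finger_gap: 1.002
t: 2.1
tcp_pos: [0.5961, 0.0284, 0.5504]
tool_rot: [0.991, -0.135, -0.0, 0.0]
force: [0.5, -0.3, -0.4]
finger_gap: 0.998
{'fx': 290.4305023621944, 'fy': 290.4305023621944, 'cx': 254.44758989990086, 'cy': 190.9096314404546, 'R': array([[ 0.96354827, -0.2675278 , -0.00190153],
       [-0.25734136, -0.92875645,  0.26680868],
       [-0.0731448 , -0.2565937 , -0.96374764]]), 't': array([-0.5667281 ,  0.10557456,  0.56982283])} [0.59870151 0.03397184 0.54993918]
```

View pics/w1.png

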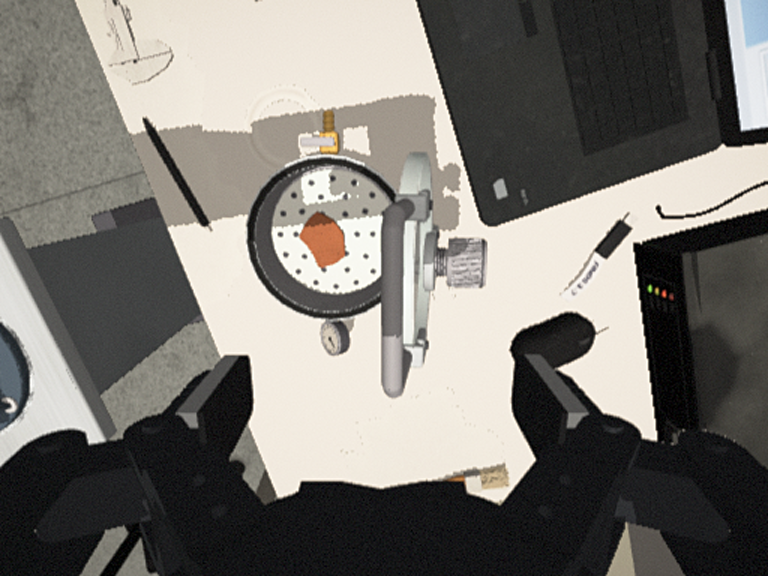

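The wrist view shows the handle bar from (398,200) to (393,395), the pot rim left at 247, top at 155 and bottom at 317, and the cap's top face at (487,262). I'll refit with these.

```bash
python3 - <<'E'
from station import manip
from geo import *
import json
from scipy.optimize import least_squares
T=manip.camera_info("top");S=manip.camera_info("scene");W=json.load(open("w1.json"))
tp=lambda u,v:((270+u/2.2+.5)/1.5-.5,(170+v/2.2+.5)/1.5-.5)
sc=lambda u,v:((280+(u-396)/2.2+.5)/1.5-.5,(165+v/2.2+.5)/1.5-.5)
wp=lambda u,v:((u+.5)/1.5-.5,(v+.5)/1.5-.5)
a=np.linspace(0,2*np.pi,200);circ=np.c_[.08*np.cos(a),.08*np.sin(a),0*a+.078]
H=[[-.221,.043,.007],[-.221,-.043,.007]]
def ext(p):return np.array([p[:,0].min(),p[:,0].max(),p[:,1].min(),p[:,1].max()])
et=np.r_[tp(88,132),tp(277,318)][[0,2,1,3]];es=np.r_[sc(480,253),sc(695,413)][[0,2,1,3]]
ew=np.array([wp(247,0)[0],0,wp(0,155)[1],wp(0,317)[1]])
def f(p):
    c=world(p[:3],circ*[p[4],p[4],1]);h=world(p[:3],lid(p[3],H));cap=world(p[:3],lid(p[3],[-.093,0,.0615]))
    return np.r_[ext(proj(T,c))-et,ext(proj(S,c))-es,(ext(proj(W,c))-ew)[[0,2,3]],(proj(W,h)-[wp(398,200),wp(393,395)]).ravel(),(proj(S,h)-[sc(475,72),sc(605,42)]).ravel(),(proj(W,cap)-wp(487,262)).ravel()]
r=least_squares(f,[.5,0,-.25,1.5,1.],loss='soft_l1');print(r.x.tolist(),np.round(f(r.x),1))
p=r.x;print("handle",world(p[:3],lid(p[3],[-.221,0,.007])),"axis",world(p[:3],[.093,0,.078]))
s=manip.sense();x,y=s['tool_rot'][:2];print(s['tcp_pos'],"toolyaw",np.degrees(2*np.arctan2(y,x)),np.degrees(p[2]))
E
```

```text
[0.5408837282730827, 0.03734892342210424, -0.2796905718663927, 1.4047471913966725, 1.0367446434768222] [-1.3 -1.3 -0.9 -0.2 -0.7 -1.  -0.5 -1.6 -0.6  0.3 -0.1 -0.8 18.8  0.7
 -9.7  1.7 -0.7 -3.5 -1.5 -1.2  0.5]
handle [[0.60179629 0.01985366 0.29711726]] axis [[0.63026983 0.01167551 0.078     ]]
[0.59725309 0.03134869 0.54965518] toolyaw -15.170309530681052 -16.025089337544742
```

```bash
python3 -m jog '[[[6.5,-7,-10,-0.9],[0,0,-20,0],[0,0,-20,0],[0,0,-20,0],[0,0,-15,0],[0,0,-10,0],[0,0,-5,0],[0,0,0,0]]]'; python3 -m jog '[[[0,0,0,0],[0,0,0,0],[0,0,0,0],[0,0,0,0],[0,0,0,0],[0,0,0,0],[0,0,0,0],[0,0,0,0]]]' 0 40
python3 - <<'E'
from station import manip
import cv2
im=manip.snapshot("wrist");im2=manip.snapshot("scene")
import numpy as np
o=np.hstack([im[:,100:410],im2[60:444,150:430]] if 0 else [im[:,110:400],im2[:,130:400]])[:,:,::-1]
cv2.imwrite("pics/w2.png",cv2.resize(o,None,fx=1.4,fy=1.4))
s=manip.sense();print(s['tcp_pos'],s['force'],s['finger_gap'])
E
```

```text
t: 3.2
tcp_pos: [0.6021, 0.0197, 0.4507]
tool_rot: [0.99, -0.143, 0.0, 0.0]
force: [-0.4, -0.4, 0.7]
finger_gap: 0.999
t: 4.2
tcp_pos: [0.602, 0.02, 0.451]
tool_rot: [0.99, -0.143, 0.0, -0.0]
force: [-1.4, -0.2, 2.7]
finger_gap: 0.126
[0.60203709 0.01997374 0.45097483] [-1.59037169  0.89925772  3.36894214] 0.1219537679413017
```

View pics/w2.png

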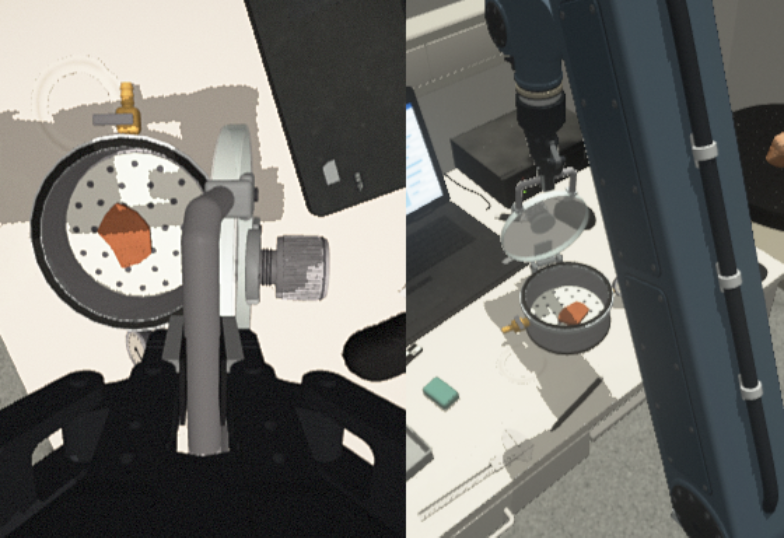

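The bar is between the fingers: gap 0.12 and it sits centred between the pads in the view. I'll work out the arc.

```bash
python3 - <<'E'
from geo import *
ch=[.5409,.0373,-.2797]
ths=np.r_[1.405,1.385,1.345,np.arange(1.285,.4,-.065),np.arange(.39,.14,-.05),np.arange(.12,-.001,-.02)]
P=1000*np.array([world(ch,lid(t,[-.221,0,.007]))[0] for t in ths])
for i,d in enumerate(np.diff(P,axis=0)):
    print(i//8,np.round(d,1).tolist(),round(ths[i+1],3),np.round(P[i+1]+[0,0,155]))
E
```

```text
0 [-4.2, 1.2, -0.6] 1.385 [598.  21. 451.]
0 [-8.4, 2.4, -1.5] 1.345 [589.  23. 450.]
0 [-12.4, 3.6, -2.9] 1.285 [577.  27. 447.]
0 [-13.2, 3.8, -4.1] 1.22 [564.  31. 443.]
0 [-13.0, 3.7, -4.9] 1.155 [551.  35. 438.]
0 [-12.6, 3.6, -5.8] 1.09 [538.  38. 432.]
0 [-12.2, 3.5, -6.7] 1.025 [526.  42. 426.]
0 [-11.8, 3.4, -7.5] 0.96 [514.  45. 418.]
1 [-11.3, 3.2, -8.3] 0.895 [503.  48. 410.]
1 [-10.8, 3.1, -9.0] 0.83 [492.  51. 401.]
1 [-10.2, 2.9, -9.7] 0.765 [482.  54. 391.]
1 [-9.6, 2.7, -10.4] 0.7 [472.  57. 381.]
1 [-8.9, 2.6, -11.0] 0.635 [463.  60. 370.]
1 [-8.2, 2.4, -11.6] 0.57 [455.  62. 358.]
1 [-7.4, 2.1, -12.1] 0.505 [448.  64. 346.]
1 [-6.7, 1.9, -12.6] 0.44 [441.  66. 333.]
2 [-4.6, 1.3, -10.0] 0.39 [436.  67. 323.]
2 [-4.1, 1.2, -10.2] 0.34 [432.  68. 313.]
2 [-3.6, 1.0, -10.4] 0.29 [429.  70. 303.]
2 [-3.1, 0.9, -10.6] 0.24 [426.  70. 292.]
2 [-2.6, 0.7, -10.7] 0.19 [423.  71. 282.]
2 [-2.8, 0.8, -15.2] 0.12 [420.  72. 266.]
2 [-0.6, 0.2, -4.4] 0.1 [420.  72. 262.]
2 [-0.5, 0.1, -4.4] 0.08 [419.  72. 258.]
3 [-0.4, 0.1, -4.4] 0.06 [419.  72. 253.]
3 [-0.3, 0.1, -4.4] 0.04 [418.  73. 249.]
3 [-0.3, 0.1, -4.4] 0.02 [418.  73. 244.]
3 [-0.2, 0.1, -4.4] -0.0 [418.  73. 240.]
```

```bash
python3 -m jog '[[[-4.2,1.2,-0.6,0],[-8.4,2.4,-1.5,0],[-12.4,3.6,-2.9,0],[-13.2,3.8,-4.1,0],[-13,3.7,-4.9,0],[-12.6,3.6,-5.8,0],[-12.2,3.5,-6.7,0],[-11.8,3.4,-7.5,0]]]'
```

```text
t: 5.3
tcp_pos: [0.513, 0.0449, 0.4162]
tool_rot: [0.99, -0.143, -0.001, 0.001]
force: [0.8, -6.8, -1.4]
finger_gap: 0.119
```

```bash
python3 -m jog '[[[-11.3,3.2,-8.3,0],[-10.8,3.1,-9,0],[-10.2,2.9,-9.7,0],[-9.6,2.7,-10.4,0],[-8.9,2.6,-11,0],[-8.2,2.4,-11.6,0],[-7.4,2.1,-12.1,0],[-6.7,1.9,-12.6,0]]]'
```

```text
t: 6.3
tcp_pos: [0.4399, 0.0655, 0.3312]
tool_rot: [0.99, -0.143, -0.001, 0.001]
force: [-0.2, -8.1, -0.8]
finger_gap: 0.125
```

```bash
python3 -m jog '[[[-4.6,1.3,-10,0],[-4.1,1.2,-10.2,0],[-3.6,1,-10.4,0],[-3.1,0.9,-10.6,0],[-2.6,0.7,-10.7,0],[-1.8,0.5,-9,0],[-1,0.3,-6.2,0],[-0.6,0.2,-4.4,0]]]'; python3 -m jog '[[[-0.5,0.1,-4.4,0],[-0.4,0.1,-4.4,0],[-0.3,0.1,-4.4,0],[-0.3,0.1,-4.4,0],[-0.2,0,-4.4,0],[0,0,-3,0],[0,0,-1,0],[0,0,0,0]]]'
```

```text
t: 7.3
tcp_pos: [0.4193, 0.0714, 0.26]
tool_rot: [0.99, -0.143, -0.0, 0.001]
force: [-0.1, -11.7, -1.1]
finger_gap: 0.121
t: 8.3
tcp_pos: [0.4173, 0.0724, 0.2392]
tool_rot: [0.99, -0.143, 0.002, -0.0]
force: [-6.9, -7.0, 58.8]
finger_gap: 0.124
```

The lid has stopped on the seal, with 59 N pressing. I'll ease off, open only partly because the lid edge is near, and rise.

```bash
python3 -m jog '[[[0,0,1,0],[0,0,1.5,0],[0,0,1,0],[0,0,0,0],[0,0,0,0],[0,0,0,0],[0,0,0,0],[0,0,0,0]]]' ; python3 -m jog '[[[0,0,0,0],[0,0,0,0],[0,0,0,0],[0,0,0,0],[0,0,5,0],[0,0,10,0],[0,0,15,0],[0,0,30,0]]]' 33
python3 -m jog '[[[0,0,40,5],[0,0,40,10],[10,-3,25,10],[17,-5,0,10],[15,-4,0,10],[0,0,0,10],[0,0,0,10],[0,0,0,0]]]' 100
python3 - <<'E'
from station import manip
import cv2,json
c=manip.camera_info("wrist");im=manip.snapshot("wrist")
cv2.imwrite("pics/w3.png",cv2.resize(im[:,:,::-1],None,fx=1.5,fy=1.5,interpolation=cv2.INTER_CUBIC))
json.dump({k:(v.tolist() if hasattr(v,'tolist') else v) for k,v in c.items()},open("w3.json","w"))
s=manip.sense();print(s['tcp_pos'],s['tool_rot'],s['q'])
E
```

```text
t: 9.3
tcp_pos: [0.4177, 0.0723, 0.2397]
tool_rot: [0.99, -0.143, 0.001, 0.0]
force: [-1.9, -6.7, 21.7]
finger_gap: 0.124
t: 10.3
tcp_pos: [0.4177, 0.0725, 0.2986]
tool_rot: [0.99, -0.143, -0.001, 0.0]
force: [1.0, -0.3, 1.3]
finger_gap: 0.332
t: 11.3
tcp_pos: [0.4597, 0.0605, 0.4035]
tool_rot: [0.912, 0.41, 0.0, 0.0]
force: [0.3, 1.0, 0.4]
finger_gap: 1.0
[0.45969586 0.06054861 0.40346212] [9.12218456e-01 4.09704120e-01 1.32287812e-04 7.06911038e-05] [-1.10786874e-01  3.13320473e-01  1.82515441e+00  1.49947446e-05
  1.00281805e+00 -9.55054321e-01]
```

View pics/w3.png

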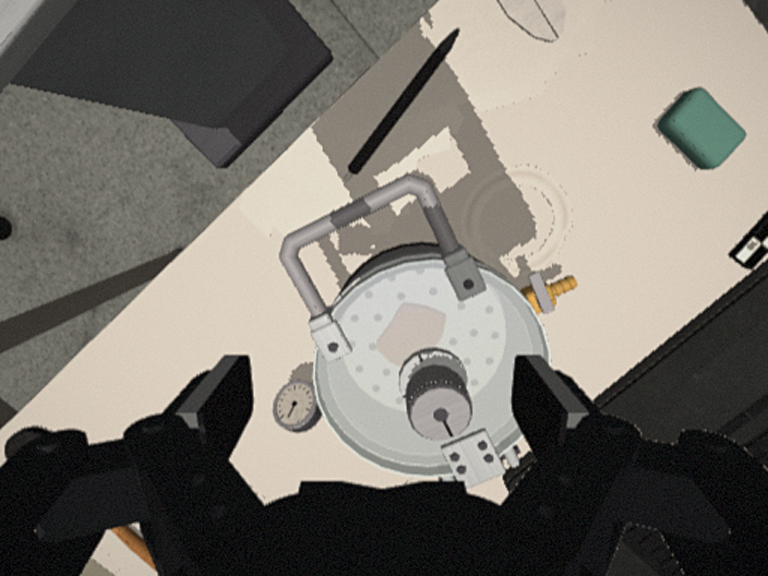

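The lid is shut. The cap's top centre is at (441,413) and its dark line runs to about (452,437), towards the hinge. I'll back-project both.

```bash
python3 - <<'E'
from geo import *
import json
W=json.load(open("w3.json"));R=np.array(W['R']);C=-R.T@W['t']
def bp(u,v,z):
    u,v=(u+.5)/1.5-.5,(v+.5)/1.5-.5
    d=R.T@[(u-W['cx'])/W['fx'],(v-W['cy'])/W['fy'],1];return C+d*(z-C[2])/d[2]
a=bp(441,413,.140);b=bp(452,437,.140);print(a,b)
d=b-a;print("line yaw",np.degrees(np.arctan2(d[1],d[0])),"len",np.hypot(*d[:2]))
# disc edges of cap top for centre check: left 409 right 472 top 386 bottom 440
print(bp(440.5,413,.140))
h=[bp(292,250,.085),bp(425,185,.085)];m=(h[0]+h[1])/2;print("handle",h,m)
v=h[1]-h[0];print("handle-yaw",np.degrees(np.arctan2(-v[0],v[1])),np.hypot(*v[:2]))
yaw=np.deg2rad(-16)
print("cap from handle",m+Ry(yaw)@[.128,0,0], "from fit .5409,.0373")
E
```

```text
[0.54086826 0.03595381 0.14      ] [0.55816434 0.03042012 0.14      ]
line yaw -17.7414934400008 len 0.018159734328157935
[0.54066785 0.03572824 0.14      ]
handle [array([0.4103106 , 0.02361038, 0.085     ]), array([0.43703263, 0.1176591 , 0.085     ])] [0.42367162 0.07063474 0.085     ]
handle-yaw -15.861419708797532 0.09777131403289285
cap from handle [0.54671311 0.03535316 0.085     ] from fit .5409,.0373
```

Cap at (0.541, 0.036), line about 178° open. Both sources agree within 2 mm. I'll go over it with the tool wound anticlockwise first.

```bash
python3 -m jog '[[[10,-3,-5,8],[12,-4,-8,10],[14,-4,-10,10],[14,-4,-10,10],[14,-4,-10,10],[11,-3,-10,10],[6,-2.3,0,7],[0,0,0,0]]]' 100
python3 -m jog '[[[0,0,0,0],[0,0,-10,0],[0,0,-14,0],[0,0,-14,0],[0,0,-14,0],[0,0,-10,0],[0,0,-5.5,0],[0,0,0,0]]]'
python3 - <<'E'
from station import manip
s=manip.sense();print(s['tcp_pos'],s['tool_rot'],s['q'],s['ft_torque'])
E
```

```text
t: 12.35
tcp_pos: [0.5413, 0.036, 0.35]
tool_rot: [0.55, 0.835, 0.0, 0.0]
force: [-0.9, 0.3, 0.2]
finger_gap: 1.002
t: 13.35
tcp_pos: [0.541, 0.0362, 0.2821]
tool_rot: [0.548, 0.836, -0.0, -0.0]
force: [-0.2, -0.2, 1.1]
finger_gap: 0.998
[0.54100468 0.03617671 0.2820772 ] [ 5.48014633e-01  8.36468664e-01 -1.57732725e-04 -3.33676404e-04] [-1.39403949e-01  5.96454481e-01  1.74784409e+00 -1.02542931e-06
  7.98032245e-01 -2.12101804e+00] [ 0.01318421  0.02408924 -0.04303141]
```

```bash
python3 -m jog '[[[0,0,0,0],[0,0,0,0],[0,0,0,0],[0,0,0,0],[0,0,0,0],[0,0,0,0],[0,0,0,0],[0,0,0,0]]]' 0 30
python3 - <<'E'
from station import manip
import cv2
s=manip.sense();print(s['ft_torque'],s['finger_gap'],s['force'])
E
python3 -m jog '[[[0,0,0,-4],[0,0,-0.1,-8],[0,0,-0.1,-10],[0,0,-0.1,-10],[0,0,-0.1,-10],[0,0,-0.1,-10],[0,0,-0.1,-6],[0,0,0,-2]]]'
python3 - <<'E'
from station import manip
import numpy as np
s=manip.sense();x,y=s['tool_rot'][:2];print(s['ft_torque'],s['finger_gap'],s['force'],np.degrees(2*np.arctan2(y,x)))
E
```

```text
t: 14.35
tcp_pos: [0.5412, 0.0361, 0.283]
tool_rot: [0.548, 0.837, 0.0, 0.0]
force: [-0.9, -1.1, 4.9]
finger_gap: 0.459
[-0.09985134  0.11658266 -0.03315442] 0.4586734626137779 [-0.86973796 -1.06306205  4.89339114]
t: 15.35
tcp_pos: [0.5412, 0.0357, 0.2824]
tool_rot: [0.893, 0.45, -0.0, 0.001]
force: [0.2, -3.6, 6.0]
finger_gap: 0.46
[-0.46265888  0.19474924  0.02210124] 0.4598829169109132 [ 0.21689947 -3.62931395  5.98191921] 53.50017804911161
```

```bash
python3 -m jog '[[[0,0,-0.1,-6],[0,0,-0.1,-10],[0,0,-0.1,-10],[0,0,-0.1,-10],[0,0,-0.1,-10],[0,0,-0.1,-10],[0,0,-0.1,-10],[0,0,0,-4]]]'
python3 -m jog '[[[0,0,0,-4],[0,0,-0.1,-5],[0,0,-0.1,-5],[0,0,-0.1,-5],[0,0,0,-4],[0,0,0,-3],[0,0,0,0],[0,0,0,0]]]'
cat > st.py <<'E'
from station import manip
import numpy as np
s=manip.sense();x,y=s['tool_rot'][:2];print(np.round(s['ft_torque'],3),s['finger_gap'],s['force'],np.degrees(2*np.arctan2(y,x)))
E
python3 st.py
```

```text
t: 16.35
tcp_pos: [0.5407, 0.0355, 0.2816]
tool_rot: [0.99, -0.144, -0.0, 0.001]
force: [-2.0, -4.3, 5.9]
finger_gap: 0.457
t: 17.35
tcp_pos: [0.5406, 0.0356, 0.2813]
tool_rot: [0.932, -0.362, -0.0, 0.001]
force: [-2.7, -4.1, 6.4]
finger_gap: 0.46
[-0.584  0.4   -0.103] 0.460044409286358 [-2.66998263 -4.06182688  6.36709926] -42.43618234582773
```

```bash
for i in 1; do python3 -m jog '[[[0,0,0,-2.5],[0,0,0,-2.5],[0,0,-0.1,-2.5],[0,0,0,-2.5],[0,0,0,-2],[0,0,0,0],[0,0,0,0],[0,0,0,0]]]'>/dev/null; python3 st.py; done; python3 -m jog '[[[0,0,0,-2],[0,0,0,-2],[0,0,0,-2],[0,0,0,0],[0,0,0,0],[0,0,0,0],[0,0,0,0],[0,0,0,0]]]'>/dev/null; python3 st.py
```

```text
[-0.565  0.439 -0.075] 0.4579602964575128 [-2.71707841 -3.31334382  6.64780086] -54.43957690120113
[-0.435  0.355 -0.052] 0.45705519606963063 [-2.10201731 -2.73540922  5.76720101] -60.438590780443185
```

```bash
python3 -m jog '[[[0,0,0,-2],[0,0,0,-2],[0,0,0,0],[0,0,0,0],[0,0,0,0],[0,0,0,0],[0,0,0,0],[0,0,0,0]]]'>/dev/null; python3 st.py;python3 -m jog '[[[0,0,0,-2],[0,0,0,-2],[0,0,0,0],[0,0,0,0],[0,0,0,0],[0,0,0,0],[0,0,0,0],[0,0,0,0]]]'>/dev/null; python3 st.py
python3 - <<'E'
from station import manip
import cv2,json
c=manip.camera_info("wrist");im=manip.snapshot("wrist");t=manip.snapshot("top")
json.dump({k:(v.tolist() if hasattr(v,'tolist') else v) for k,v in c.items()},open("w4.json","w"))
cv2.imwrite("pics/w4full.png",im[:,:,::-1])
cv2.imwrite("pics/w4.png",cv2.resize(im[:,:,::-1],None,fx=1.5,fy=1.5,interpolation=cv2.INTER_CUBIC))
E
```

```text
[-0.47   0.412 -0.033] 0.46194636713216003 [-2.21055561 -3.23048254  5.88519135] -64.4422294477818
[-0.354  0.42   0.643] 0.457571491381235 [-2.67956529 -0.97993373  5.81824826] -68.2186934478643
```

View pics/w4.png

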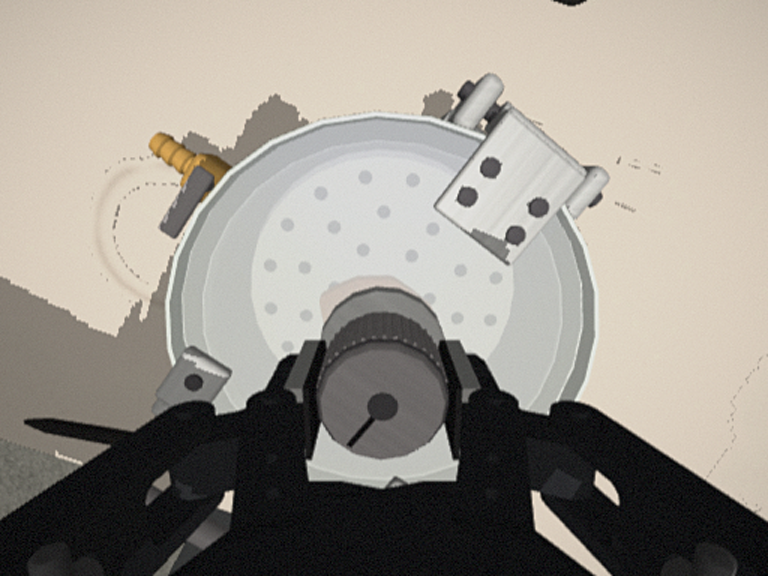

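Torque jumped to 0.64 N·m, so the cap is at its stop. The line runs from (382,406) to (348,444), towards the handle. I'll check its angle.

```bash
cat > ang.py <<'E'
from geo import *
import json,sys
W=json.load(open(sys.argv[1]));R=np.array(W['R']);C=-R.T@W['t'];z=float(sys.argv[6])
def bp(u,v):
    u,v=(u+.5)/1.5-.5,(v+.5)/1.5-.5
    d=R.T@[(u-W['cx'])/W['fx'],(v-W['cy'])/W['fy'],1];return C+d*(z-C[2])/d[2]
q=[float(t) for t in sys.argv[2:6]];a=bp(*q[:2]);b=bp(*q[2:]);d=b-a
print(a,np.degrees(np.arctan2(d[1],d[0])),np.hypot(*d[:2]))
E
python3 ang.py w4.json 382 406 348 444 .138; python3 -m jog '[[[0,0,0,-1],[0,0,0,-1],[0,0,0,0],[0,0,0,0],[0,0,0,0],[0,0,0,0],[0,0,0,0],[0,0,0,0]]]'>/dev/null; python3 st.py
```

```text
[0.54125542 0.03504614 0.138     ] 163.25771866302327 0.016295803060496526
[-0.342  0.28   0.882] 0.460299354751179 [-2.64021463 -1.87951242  5.95874289] -70.33119094321403
```

Home confirmed: the line is at 163° against 164° expected, and the torque is up at the stop. I'll open by a quarter turn plus the wind-up.

```bash
python3 -m jog '[[[0,0,0,4],[0,0,0.1,8],[0,0,0.1,8],[0,0,0.1,8],[0,0,0.1,8],[0,0,0.1,8],[0,0,0.1,8],[0,0,0,4]]]'
python3 -m jog '[[[0,0,0.1,6],[0,0,0.1,8],[0,0,0.1,8],[0,0,0.1,7],[0,0,0,5],[0,0,0,2],[0,0,0,0],[0,0,0,0]]]'
python3 st.py
python3 - <<'E'
from station import manip
import cv2,json
c=manip.camera_info("wrist");im=manip.snapshot("wrist")
json.dump({k:(v.tolist() if hasattr(v,'tolist') else v) for k,v in c.items()},open("w5.json","w"))
cv2.imwrite("pics/w5.png",cv2.resize(im[:,:,::-1],None,fx=1.5,fy=1.5,interpolation=cv2.INTER_CUBIC))
E
```

```text
t: 23.45
tcp_pos: [0.5409, 0.0358, 0.2816]
tool_rot: [0.992, -0.126, -0.0, -0.0]
force: [-2.2, -2.1, 5.4]
finger_gap: 0.461
t: 24.45
tcp_pos: [0.5409, 0.0359, 0.282]
tool_rot: [0.983, 0.186, -0.0, -0.0]
force: [-3.0, -2.5, 5.2]
finger_gap: 0.457
[-0.361  0.408  0.009] 0.45665946095484755 [-3.02241019 -2.53155642  5.15446721] 21.425738907527364
```

View pics/w5.png

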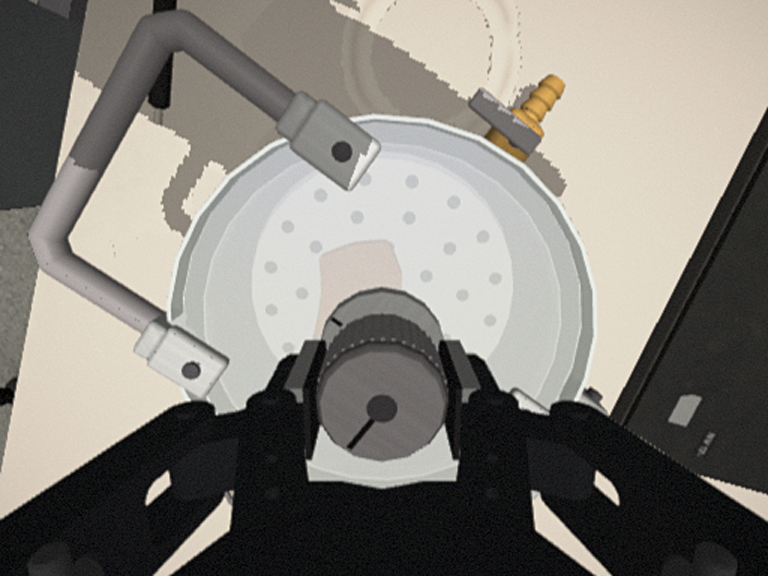

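The cap line runs from (382,408) to (348,447). I'll compare the line direction in the w4 and w5 views numerically.

```bash
python3 ang.py w5.json 382 408 348 447 .139; python3 - <<'E'
import cv2,numpy as np,json
from geo import *
for n,z,f in(("w4",.138,"w4.png"),("w5",.139,"w5.png")):
    im=cv2.imread("pics/"+f,0).astype(float); W=json.load(open(n+".json"));R=np.array(W['R']);C=-R.T@W['t']
    v,u=np.mgrid[0:576,0:768]
    D=np.stack([((u+.5)/1.5-.5-W['cx'])/W['fx'],((v+.5)/1.5-.5-W['cy'])/W['fy'],1+0*u],-1)@R
    P=C+D*((z-C[2])/D[...,2])[...,None]
    m=(im<45)&(np.hypot(u-382,v-407)<17)
    c=P[m].mean(0)
    r=np.hypot(P[...,0]-c[0],P[...,1]-c[1])
    w=np.where((r>.007)&(r<.0155),np.clip(70-im,0,50),0)
    w=np.where((v>405)&(abs(u-375)<50),w,0)
    d=(P[...,:2]-c[:2])*w[...,None];d=d.sum((0,1));print(n,c,w.sum(),np.degrees(np.arctan2(d[1],d[0])))
E
```

```text
[0.5415277  0.03494787 0.139     ] -106.40017004595582 0.016554351414053717
w4 [0.53998858 0.0354009  0.138     ] 6213.0 164.87685171566824
w5 [0.54002677 0.03239125 0.139     ] 5067.0 -101.36716029779052
```

```bash
python3 -c "
from station import manip
print(manip.sense()['t'],manip.sign_off())"
```

```text
the job is handed in; nothing more can be done
24.5 None
```

The job is handed in at 24.5 s. The lid is on its seal, the cap was screwed fully home and opened a quarter turn, and the fingers still hold it at that setting.

- **Lid:** I led it down its arc by the handle, at about 0.3 rad/s near the end as commanded. It stopped at the height for a shut lid. I pressed about 59 N there for a moment, measured at the wrist, before easing off and letting go.
- **Cap home:** I turned it clockwise about 182°. The torque then rose to 0.64 N·m, and to 0.88 N·m with 2° more. The line on top pointed at 163°, against 164° expected for home.
- **Quarter turn:** The line now points at −106.4°, a change of 90.3° read by eye from the pictures; the target was −106°. The wrist force there is about 6 N and the gap of 39 mm fits the 40 mm cap.

**Checks that disagreed:**
- My automatic check of the line angle gave 165° at home and −101° at the end. In the last picture it put the cap's centre about 3 mm off, so I relied on the hand reading.
- The handle bar measured about 98 mm between its corners rather than the 86 mm given. This made no difference to the grasp.
- I took no final picture of the putty, brush and lens cap. The arm worked well away from them, and no force reading suggested contact.

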